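# Switch off the bench saw and brush its table clear

### The job

Turn the bench saw's rotary switch to off (the ring mark) before you sweep. Then use the brush to sweep the four offcuts off the left side of the saw table into the blue scrap bin that stands under its edge; move them with the brush only, never with the gripper, do not hit the blade guard, and leave the two good brass sleeves standing by the fence as they are; when all four are in the bin, stand the brush back on the bench on its bristles, to the right of the saw.

Things in the scene. Friction and masses are not known exactly. Their poses are not given: they have to be found in the camera images.
- saw: Bench circular saw, fixed. Origin under its centre at bench level. Flat aluminium table 300 mm (saw x) by 340 mm (saw y), top at z = 120 mm. Saw x leads away from the robot, saw y to its left. The blade under its guard is at saw y = -60 mm; a rip fence 34 mm high along x at saw y = -121 to -141 mm. Left of the guard the table is open to its left edge, saw y = +170 mm.
- guard: Clear blade guard on the saw table, 26 mm wide (34 mm over its rear clamp screw), up to 60 mm above the table, from 75 mm in front of to 110 mm behind its origin along saw x. Origin on the table surface, at its middle. Fixed, axes as the saw's.
- scrap_bin: Blue open bin, loose, 0.7 kg, 260 mm (x) by 160 mm (y), walls 4 mm thick, 100 mm high (80 mm at the end towards the robot), floor 5 mm. Stands on the bench at the saw's left, its near wall tucked about 20 mm under the table's left edge, so that what is pushed over that edge drops in. Origin under its centre, at bench level; axes as the saw's.
- selector (a joint): Angle of the saw's rotary switch, rad; grows as the knob turns clockwise seen from above. Detents: 0 = off (ring mark, along the box's +x), 0.70 = speed 1 (one bar), 1.40 = speed 2 (two bars). Starts at 1 or 2. A spring pulls it into the nearest detent (under 0.1 N m to pass to the next); stops just past each end.
- selector_box: Grey switch box fixed to the bench to the right of the saw, 88 x 88 mm, 84 mm high, with a white top plate that carries the three marks around the knob. Origin under its centre at bench level.
- selector_grip (a point): Point on the knob's vertical axis at grip height, 115 mm above the bench. Black bar handle 46 mm long, 14 mm wide, sides free from 94 to 124 mm above the bench, on a round skirt of radius 18 mm. Its x axis points along the bar to the end with the white pointer line.
- brush: Loose bench brush, dark bristles, wooden handle, 0.2 kg, standing on its bristles on the bench at the right. Origin at the centre of the bristles' underside, z up, handle along -x. Stiff bristles 150 (x) by 36 (y) by 44 mm high; on them a wooden block 156 by 30 mm, from 44 to 66 mm high; neck and handle 20 to 26 mm wide, x = -78 to -213 mm, 47 to 67 mm high.
- brush_grip (a point): Point in the brush's wooden block near its centre of mass, 30 mm from the origin towards the handle and 55 mm above the bristles' underside; the block is 30 mm wide (brush y) here. Axes as the brush's.
- scrap_ring: Offcut: short steel pipe ring, 34 mm outside, 26 mm inside, 20 mm high, lying flat on the saw table left of the guard. Origin at the centre of its underside.
- scrap_hex: Offcut: end of brass hexagon bar, 24 mm across flats, 22 mm high, on the saw table left of the guard. Origin at the centre of its underside.
- scrap_angle: Offcut: end of dark steel angle, legs 30 mm, 6 mm thick, 22 mm high, standing on its cut on the saw table left of the guard. Origin on its underside, within the angle, 9 mm from the outer face of one leg and of the other.
- scrap_square: Offcut: end of 25 mm square steel tube, 18 mm high, on the saw table left of the guard. Origin at the centre of its underside.
- sleeve_a: Good part: brass sleeve, 28 mm diameter, 36 mm tall, standing on the saw table between the guard and the fence. Loose. Origin at the centre of its underside.
- sleeve_b: Good part: second brass sleeve, the same as sleeve_a, nearer the robot.

How it is judged:
By the outcome, as a careful person would: the job done as asked, in the order asked, and still so for the second after the job is handed in, with the robot touching nothing.
It also fails if it takes over 69 s, if anything falls off the work surface, if the arm or the gripper's body presses on something with over 40 N, if the wrist force passes 120 N, or if a joint passes its speed limit or range.

### The arm

A 7-joint arm with a two-finger parallel gripper is mounted at the origin on the work surface. World frame = base frame: x ahead of the robot, y to its left, z up, the work surface at z = 0. Lengths are in m, angles in degrees, forces in N, time in s.
With the tool pointing down it reaches from about 0.425 to 0.825 m from the base axis. Payload 3.6 kg.
Tool frame: the origin (TCP) lies at the very end of the fingers, on their centre line; the grasp point (between the pads) lies 19 mm behind it; z points along the fingers, y is the line along which they close (so a half turn about z gives the same grasp; the last joint's range is limited). The gripper opens to 85 mm and grips with 20 to 120 N. Pads are 22 mm wide; open, the fingers measure 114 mm over their backs; the gripper's body (76 mm by 85 mm) begins 54 mm behind the grasp point. The pads swing forward as they close: fully open they stand 13 mm farther back than shut.
Start: joints at [63.169, 35.231, -0.722, 81.555, 0.464, 63.22, -2.315], TCP at [0.278, -0.588, 0.231] pointing down, gripper open.
Joint ranges: [-178.69, 178.69], [-17.37, 117.87], [-77.05, 75.6], [15.02, 138.74], [-78.02, 258.01], [0.78, 113.62], [-162.83, 162.83]. Speed limits (degrees/s): [159.86, 159.86, 180, 180, 180, 180, 180].

### API

Orientations are given as [roll, pitch, yaw] about the fixed x, y, z axes, in that order (R = Rz(yaw) Ry(pitch) Rx(roll)).
In Python, from rig import sense, grab_frame, camera_info, close_job gives the robot as it stands.
- The arm moves only by the shell command python3 -m creep 'ROWS' [FORCE]. ROWS is JSON, a list of rows, each a list of 7 numbers: the shift along the tool's x, y, z scaled (see below), then the turn, a rotation vector about the tool's x, y, z scaled (see below), then the finger opening in mm, from 0 to 85.4. A call has 1 to 10 rows; each row is the pose to reach, as a shift and turn from the pose commanded when the call began, along the tool's axes at that moment, turning the shorter way round; what a row does not reach only later rows make up. The controller multiplies each number of a shift by 0.3 m and each number of a turn by 180 degrees. A row lasts 1/12 s, in which the tool goes at most 41.7 mm and 7.16 degrees, less where a joint would pass 70% of its speed; a pose out of reach is approached as far as the arm can. A call with a number of a shift or a turn outside -1 to 1 is refused whole. A call with a gripper value outside its range is refused whole. The fingers move at their own pace and stop on an object; FORCE is the grip in N (left out, the last holds). Time passes only in rows, so rows that repeat a pose let the fingers close. It gives the time, the measured TCP pose, the force, the opening and the grip force at its end, in the units of the state.
- sense(): the state, without advancing time (a new reading comes with each control period).
- grab_frame(name): name is "side" or "top"; returns the picture (420x560x3 uint8, blue, green, red); there is no depth.
- camera_info(name): a dict with "intrinsics" (3x3 intrinsics, pixels), "k1" (the pictures are not rectified: a ray, as slopes to the right and down, at radius r is drawn at 1 + k1 r^2 times it, then the intrinsics apply), "R" (3x3) and "t" (3): a world point X has camera coordinates R X + t. Camera axes: x right, y down, z forward; pixel columns grow to the right and rows downward; lengths in m; the calibration is good to about 2 mm. A picture is of the moment at which its call begins. camera_info takes no time and is no camera call.
- close_job(): hands the job in; it is judged then, once.
The state is a dict: "time_s": time; "joint_positions": joint angles; "dq": joint speeds; "joint_efforts": joint torques, N m; "tcp_pos": TCP position; "orientation": TCP orientation; "contact_force": force on the tool from outside, world axes, zero at the start; "moment": the same for the moment, N m; "width": finger opening in m; "grip_force": force on a finger pad.
Only numpy, scipy, OpenCV 4.12 (cv2) and the standard library are available. Lean on these libraries where they do the work, as an engineer would, in place of code of your own. Each camera call takes 0.05 s, during which the arm holds its last target. There are 200 camera calls.

## Working session

There is one attempt and no reset: what is moved stays moved. The work goes in short steps, Python scripts to look and compute and a shell command to move; the robot and the scene stay as the last step left them, time stands still between calls to the robot, and variables do not carry over. Pictures are saved under pics/ and viewed, at most 12 in all, crops included, and the job is handed in when it is done.

```bash
mkdir -p pics
cat > h.py <<'E'
import numpy as np, cv2
from rig import sense, grab_frame, camera_info
from scipy.spatial.transform import Rotation as Ro
def ray(cam,u,v):
    c=camera_info(cam);K=np.array(c["intrinsics"]);R=np.array(c["R"]);t=np.array(c["t"])
    d=np.linalg.inv(K)@[u,v,1];r=np.hypot(d[0],d[1]);s=r
    for _ in range(30): s=r/(1+c["k1"]*s*s)
    d[:2]*=s/r if r else 1
    return -R.T@t, R.T@d
def pt(cam,u,v,z):
    o,d=ray(cam,u,v);return o+d*(z-o[2])/d[2]
def proj(cam,X):
    c=camera_info(cam);p=np.array(c["R"])@X+np.array(c["t"]);p=p[:2]/p[2]
    p=p*(1+c["k1"]*(p@p));return (np.array(c["intrinsics"])@[*p,1])[:2]
def tool():
    s=sense();return np.array(s["tcp_pos"]),Ro.from_euler('xyz',s["orientation"],degrees=True)
E
python3 - <<'E'
from h import *
for n in("top","side"):
    cv2.imwrite(f"pics/{n}0.png",cv2.resize(grab_frame(n),(800,600),interpolation=cv2.INTER_CUBIC)); c=camera_info(n);print(n,-np.array(c["R"]).T@np.array(c["t"]),c["k1"])
s=sense();print(s)
E
```

```text
top [ 0.31715677 -0.06223703  1.28536271] -0.03450766471361635
side [0.28479556 0.58184502 0.68974852] -0.08647201189931238
{'time_s': 0.1, 'joint_positions': array([63.17020189, 35.28548199, -0.72422527, 81.63149633,  0.46337819,
       63.22103879, -2.31406856]), 'dq': array([-2.24136135e-02, -2.18544226e-01,  8.41323092e-03, -2.66137205e-01,
        7.91679834e-03,  2.81529708e-02, -1.50337024e-04]), 'joint_efforts': array([ 7.69298167e-04, -4.70384824e+01,  2.59817485e-01, -1.71571952e+01,
        1.00566712e-02,  5.83816276e-03,  2.43362024e-05]), 'tcp_pos': array([ 0.27762965, -0.58696107,  0.23023757]), 'orientation': array([-1.79864818e+02,  3.03759065e-04,  2.53166734e+01]), 'contact_force': array([-0.03594066, -0.75304325, -0.70091714]), 'moment': array([-0.0488857 ,  0.00851381, -0.01621489]), 'grip_force': 0.0, 'width': 0.0856280068042859}
```

View pics/top0.png

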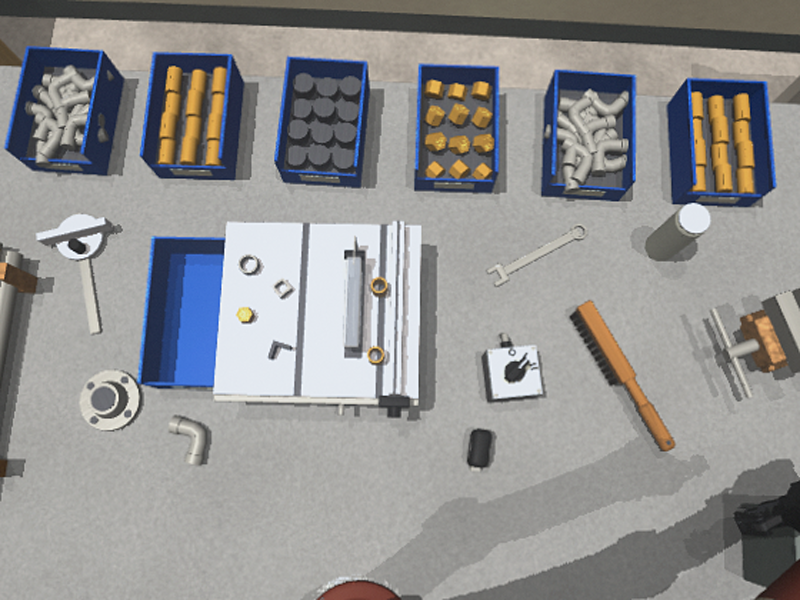

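View pics/side0.png

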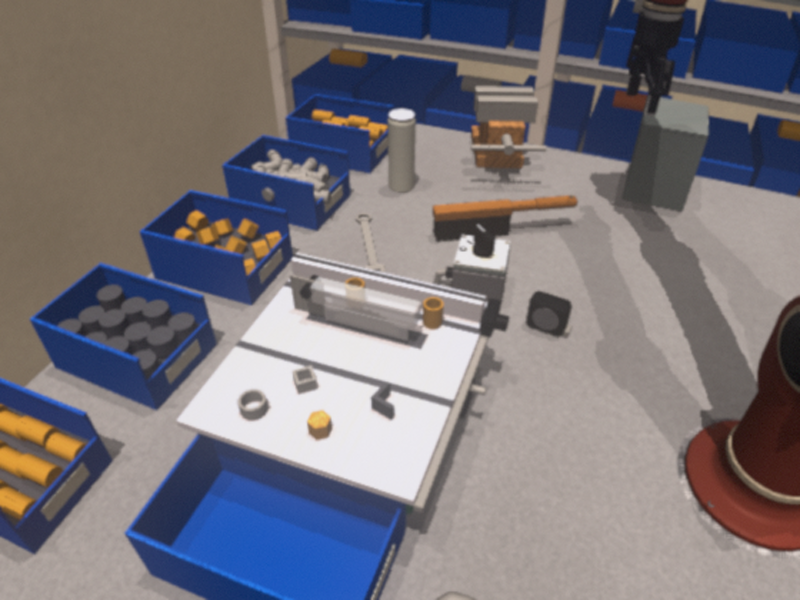

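The top view (800x600) shows the saw table with corners near (228,222), (421,227), (417,400) and (215,400). The bin is at its left. The ring is at (249,265), square (284,288), hex (245,315), angle (280,349), sleeves (379,286) and (376,355), switch (515,372), and the brush runs from (583,305) to (668,447). The side view agrees. Next I'll zoom in on the knob and measure.

Run:
```python
from h import *
g=grab_frame("top");cv2.imwrite("pics/knob.png",np.hstack([cv2.resize(g[225:295,325:395],(400,400),interpolation=cv2.INTER_CUBIC),cv2.resize(g[205:325,390:490],(400,480),interpolation=cv2.INTER_CUBIC)[:400]]))
def P(n,u,v,z): print(n,(pt("top",u*.7,v*.7,z)*1000).round())
for n,u,v in [("FL",228,222),("FR",421,227),("NR",417,396),("NL",215,396)]:P(n,u,v,.12)
for n,u,v in [("ring",249,265),("sq",284,288),("hex",245,315),("angle",280,349)]:P(n,u,v,.14)
for n,u,v in [("sla",379,286),("slb",376,355)]:P(n,u,v,.156)
for n,u,v in [("boxFL",486,350),("boxFR",537,346),("boxNR",542,393),("boxNL",491,400)]:P(n,u,v,.084)
for n,u,v in [("gN",354,350),("gF",354,250)]:P(n,u,v,.18)
for n,u,v in [("blkFL",571,306),("blkFR",593,301),("blkNR",634,376),("blkNL",618,384)]:P(n,u,v,.066)
P("handle end",668,445,.067)
for n,u,v in [("binFL",152,238),]:P(n,u,v,.1)
P("binNL",142,384,.08)
```

```text
FL [696. 267. 120.]
FR [705. -70. 120.]
NR [413. -78. 120.]
NL [394. 256. 120.]
ring [615. 217. 140.]
sq [579. 154. 140.]
hex [529. 215. 140.]
angle [475. 151. 140.]
sla [587.  -5. 156.]
slb [472.  -8. 156.]
boxFL [ 501. -193.   84.]
boxFR [ 513. -281.   84.]
boxNR [ 433. -291.   84.]
boxNL [ 416. -204.   84.]
gN [475.  26. 180.]
gF [639.  38. 180.]
blkFL [ 591. -343.   66.]
blkFR [ 602. -382.   66.]
blkNR [ 472. -454.   66.]
blkNL [ 457. -426.   66.]
handle end [ 357. -511.   67.]
binFL [666. 405. 100.]
binNL [409. 395.  80.]
```

View pics/knob.png

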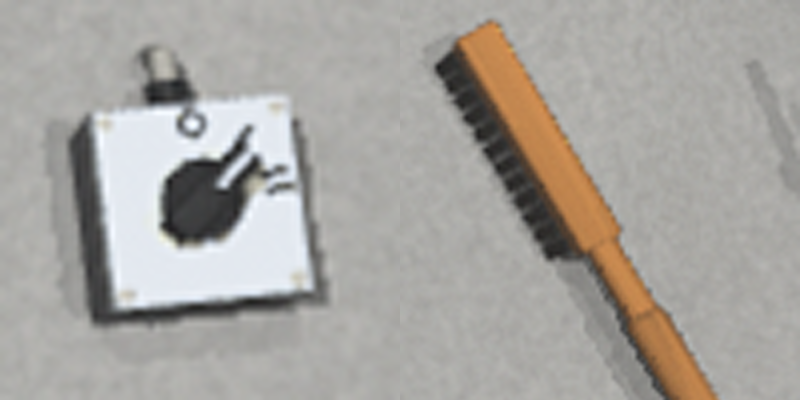

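Run:
```python
from h import *
c0=[(92,117),(292,93),(315,290),(110,313)]
C=[pt("top",325-.5+(u+.5)/400*70,225-.5+(v+.5)/400*70,.084) for u,v in c0]
c=np.mean(C,0);e=C[0]-C[3]+C[1]-C[2];yaw=np.degrees(np.arctan2(e[1],e[0]));print(c,yaw)
ims=[]
for cam in("top","side"):
    g=grab_frame(cam);q=proj(cam,[*c[:2],.11]).astype(int);h=24
    S=cv2.resize(g[q[1]-h:q[1]+h,q[0]-h:q[0]+h],(260,260),interpolation=cv2.INTER_CUBIC);row=[S]
    for a in(.7,1.4):
        I=S.copy();t=np.radians(yaw)-a;x=np.array([np.cos(t),np.sin(t)]);y=np.array([-x[1],x[0]])
        pl=[proj(cam,[*(c[:2]+sx*.023*x+sy*.007*y),.124])for sx,sy in((1,1),(1,-1),(-1,-1),(-1,1))]
        pl=((np.array(pl)-q+h)*260/(2*h)).astype(int);cv2.polylines(I,[pl],True,(0,0,255),1);cv2.line(I,tuple(pl[0]),tuple(pl[1]),(0,255,0),2);row.append(I)
    ims.append(np.hstack(row))
cv2.imwrite("pics/knob2.png",np.vstack(ims))
```

```text
[ 0.46670618 -0.24260772  0.084     ] 7.303120767067268
```

View pics/knob2.png

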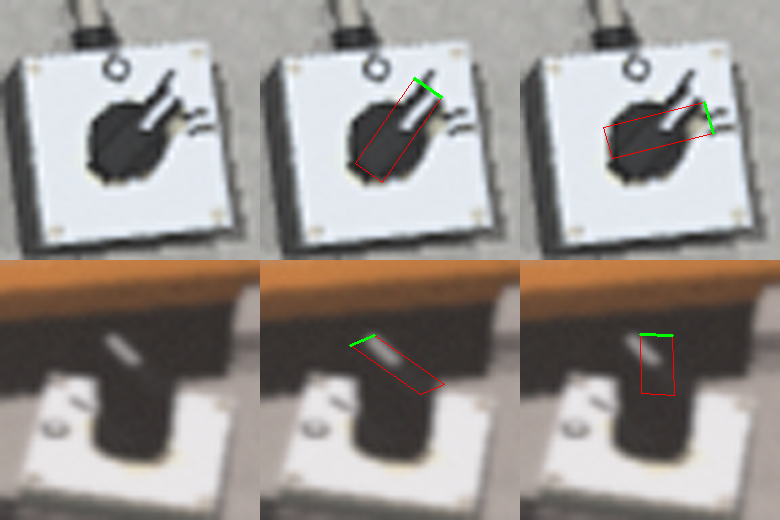

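The pointer lies along detent 0.70 (one bar) in both views, so the bar's yaw is about -33°. The knob is at (467,-243) mm, which puts the tool at yaw -33.

```bash
cat > go.py <<'E'
import sys
from h import *
p,R=tool();a=[float(v) for v in sys.argv[1:5]]
d=R.inv().apply(np.array(a[:3])-p)/.3
t=(R.inv()*Ro.from_euler('xyz',[180,0,a[3]],degrees=True)).as_rotvec()/np.pi
s=sense();print(d.round(4),t.round(4),'mm',round(np.linalg.norm(d)*300),'t',s["time_s"],'w',s["width"])
E
python3 go.py .467 -.243 .20 -33
```

```text
[ 1.0609 -0.7676  0.1034] [-3.00e-04  2.00e-04  3.24e-01] mm 394 t 0.25 w 0.08529343403213097
```

```bash
python3 -m creep '[[1,-0.724,0.09,0,0,0.324,85],[1,-0.724,0.09,0,0,0.324,85],[1,-0.724,0.09,0,0,0.324,85],[1,-0.724,0.09,0,0,0.324,85],[1,-0.724,0.09,0,0,0.324,85],[1,-0.724,0.09,0,0,0.324,85],[1,-0.724,0.09,0,0,0.324,85],[1,-0.724,0.09,0,0,0.324,85],[1,-0.724,0.09,0,0,0.324,85],[1,-0.724,0.09,0,0,0.324,85]]' 40; python3 go.py .467 -.243 .10 -33
```

```text
time_s: 1.08
tcp_pos: [0.4616, -0.252, 0.2034]
orientation: [-179.6, 0.2, -32.1]
contact_force: [0.8, 1.4, -0.1]
width: 0.0848
grip_force: 0.0
[ 1.000e-04 -3.250e-02  3.448e-01] [-0.0023  0.0009  0.005 ] mm 104 t 1.0833 w 0.08478451261780305
```

```bash
python3 -m creep '[[0,0,0,0,0,0,85],[0,0,0,0,0,0,85],[0,0,0,0,0,0,85]]'; python3 go.py .467 -.243 .10 -33
```

```text
time_s: 1.33
tcp_pos: [0.4553, -0.2648, 0.2045]
orientation: [179.9, -0.0, -33.2]
contact_force: [-0.2, -0.5, -0.2]
width: 0.0851
grip_force: 0.0
[-0.0072 -0.0827  0.3482] [ 0.0004 -0.0001 -0.001 ] mm 107 t 1.3333 w 0.08514917657253163
```

```bash
python3 -m creep '[[-0.007,-0.083,0.1,0,0,0,85],[-0.007,-0.083,0.2,0,0,0,85],[-0.007,-0.083,0.28,0,0,0,85],[-0.007,-0.083,0.33,0,0,0,85],[-0.007,-0.083,0.35,0,0,0,85],[-0.007,-0.083,0.35,0,0,0,85]]' 40; python3 go.py .467 -.243 .10 -33; python3 -c "
from h import *
g=grab_frame('side');q=proj('side',[.467,-.243,.11]).astype(int)
cv2.imwrite('pics/k3.png',cv2.resize(g[q[1]-50:q[1]+50,q[0]-50:q[0]+50],(500,500),interpolation=2))"
```

```text
time_s: 1.83
tcp_pos: [0.4665, -0.2423, 0.0982]
orientation: [179.9, 0.2, -33.2]
contact_force: [-0.3, 0.6, 0.2]
width: 0.0844
grip_force: 0.0
[ 0.0027  0.0012 -0.0061] [ 0.0003  0.0009 -0.001 ] mm 2 t 1.8333 w 0.0844348484622088
```

View pics/k3.png

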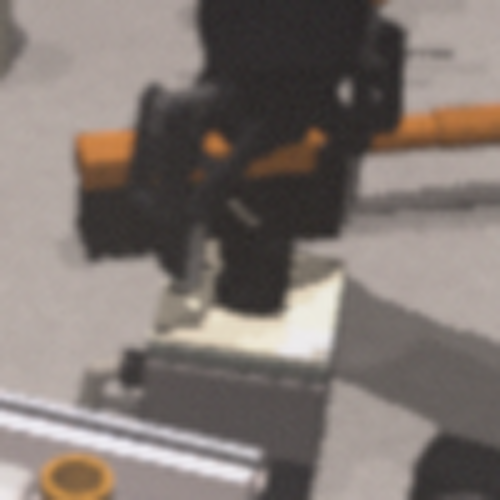

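The fingers straddle the knob, one on each side of it (knob around (255,240)). Closing now.

```bash
python3 -m creep '[[0,0,0,0,0,0,8],[0,0,0,0,0,0,8],[0,0,0,0,0,0,8],[0,0,0,0,0,0,8],[0,0,0,0,0,0,8],[0,0,0,0,0,0,8],[0,0,0,0,0,0,8],[0,0,0,0,0,0,8]]' 40
```

```text
time_s: 2.55
tcp_pos: [0.4683, -0.2423, 0.1]
orientation: [179.9, -0.1, -32.9]
contact_force: [-0.8, -2.8, 5.4]
width: 0.013
grip_force: 42.3
```

```bash
python3 -m creep '[[0,0,0,0,0,-0.035,8],[0,0,0,0,0,-0.07,8],[0,0,0,0,0,-0.105,8],[0,0,0,0,0,-0.14,8],[0,0,0,0,0,-0.175,8],[0,0,0,0,0,-0.21,8],[0,0,0,0,0,-0.23,8],[0,0,0,0,0,-0.23,8],[0,0,0,0,0,-0.23,8]]' 40; python3 -c "
from h import *;print(sense()['moment'])"
```

```text
time_s: 3.3
tcp_pos: [0.4672, -0.2417, 0.1003]
orientation: [180.0, 0.0, 8.3]
contact_force: [-4.3, -0.9, 8.9]
width: 0.0131
grip_force: 52.2
[-0.21744517  0.5058324   0.10665081]
```

Open, lift, and head for the brush grip. I'll work that position out from the block corners.

```bash
python3 -m creep '[[0,0,0,0,0,0,85],[0,0,0,0,0,0,85],[0,0,0,0,0,0,85],[0,0,0,0,0,0,85],[0,0,0,0,0,0,85],[0,0,-0.13,0,0,0,85],[0,0,-0.26,0,0,0,85],[0,0,-0.3,0,0,0,85],[0,0,-0.3,0,0,0,85]]' 40
python3 - <<'E'
from h import *
# block top corners in knob.png right half: x=390+u/4, y=205+v/4 (FL,FR,NR,NL)
c0=[(457,40),(496,22),(620,237),(582,258)]
C=[pt("top",390-.5+(u-400)/4,205-.5+v/4,.066)for u,v in c0]
e=C[0]-C[3]+C[1]-C[2];y=np.arctan2(e[1],e[0]);m=np.mean(C,0);g=m-.03*np.array([np.cos(y),np.sin(y),0])
print(np.linalg.norm(C[0]-C[3]),np.linalg.norm(C[0]-C[1]),m,np.degrees(y),g)
cv2.imwrite("pics/k4.png",cv2.resize(grab_frame("top")[200:310,320:430],(500,500),interpolation=2))
E
python3 go.py .51 -.42 .19 31.5
```

```text
time_s: 4.05
tcp_pos: [0.4706, -0.2418, 0.193]
orientation: [179.7, -0.4, 8.4]
contact_force: [-1.0, 1.3, 0.4]
width: 0.0849
grip_force: 0.0
0.15506902674375547 0.02799085624288087 [ 0.53055616 -0.40475513  0.066     ] 30.26102247641957 [ 0.50464401 -0.41987334  0.066     ]
[0.0478 0.6098 0.0042] [ 0.0008 -0.0009 -0.1283] mm 184 t 4.1 w 0.08437240279162594
```

View pics/k4.png

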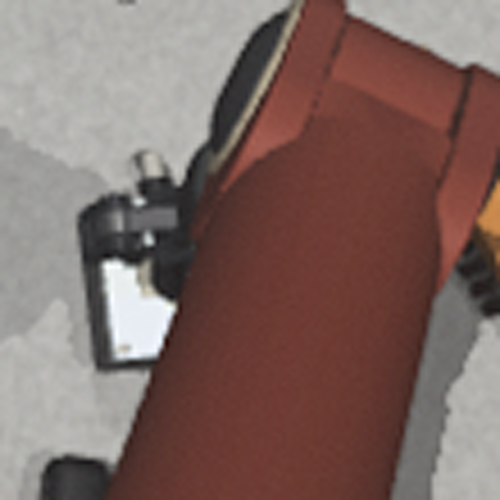

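The arm hides most of the switch from above, so I'll check it once the arm is clear. On to above the brush.

```bash
python3 -m creep '[[0.01,0.13,0,0,0,-0.035,85],[0.02,0.26,0,0,0,-0.07,85],[0.03,0.39,0,0,0,-0.105,85],[0.03,0.5,0,0,0,-0.123,85],[0.03,0.58,0,0,0,-0.123,85],[0.03,0.607,0,0,0,-0.123,85],[0.03,0.607,0,0,0,-0.123,85],[0.03,0.607,0,0,0,-0.123,85]]' 40; python3 go.py .505 -.42 .036 30.5
python3 -c "
from h import *
g=grab_frame('side');q=proj('side',[.48,-.34,.08]).astype(int)
cv2.imwrite('pics/k5.png',cv2.resize(g[max(0,q[1]-70):q[1]+60,q[0]-80:q[0]+80],(640,520),interpolation=2))"
```

```text
time_s: 4.77
tcp_pos: [0.5032, -0.4178, 0.1876]
orientation: [-179.8, 0.0, 30.6]
contact_force: [-0.0, 0.6, -0.2]
width: 0.0853
grip_force: 0.0
[0.0015 0.0116 0.5053] [-0.0014  0.      0.0004] mm 152 t 4.7667 w 0.08531573527554485
```

View pics/k5.png

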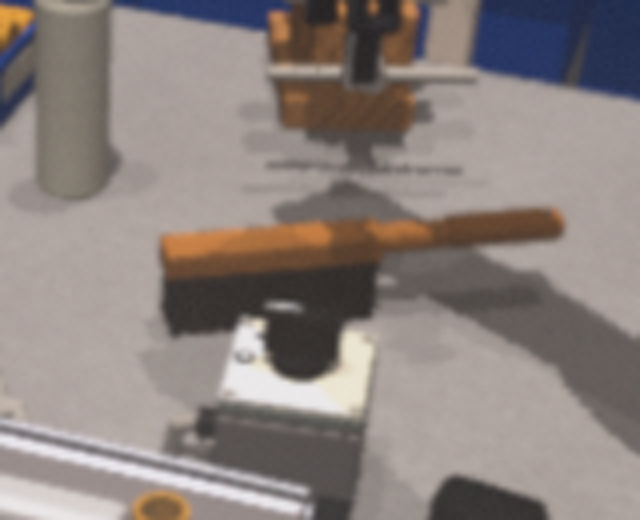

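The pointer line at (285,305) now lies along +x towards the ring mark, so the switch is off. Now I'll descend and grip the brush.

```bash
python3 -m creep '[[0,0.008,0.13,0,0,0,85],[0,0.008,0.25,0,0,0,85],[0,0.008,0.36,0,0,0,85],[0,0.008,0.45,0,0,0,85],[0,0.008,0.49,0,0,0,85],[0,0.008,0.505,0,0,0,85],[0,0.008,0.505,0,0,0,85]]' 50; python3 -m creep '[[0,0,0,0,0,0,20],[0,0,0,0,0,0,20],[0,0,0,0,0,0,20],[0,0,0,0,0,0,20],[0,0,0,0,0,0,20],[0,0,0,0,0,0,20],[0,0,0,0,0,0,20]]' 60;  python3 go.py .52 -.42 .246 1.7
```

```text
time_s: 5.4
tcp_pos: [0.5052, -0.4202, 0.0376]
orientation: [-179.9, -0.0, 30.6]
contact_force: [-0.3, 0.8, -0.1]
width: 0.085
grip_force: 0.0
time_s: 5.98
tcp_pos: [0.5056, -0.4226, 0.0396]
orientation: [179.8, -0.1, 30.5]
contact_force: [-0.2, 0.2, 5.7]
width: 0.0332
grip_force: 59.5
[ 0.0465  0.0188 -0.6878] [ 0.0008 -0.0005  0.1601] mm 207 t 5.9833 w 0.03320693769416528
```

```bash
python3 -m creep '[[0,0,0,0,0,0,20],[0,0,0,0,0,0,20],[0,0,0,0,0,0,20]]' 60;  python3 go.py .52 -.42 .246 1.7
```

```text
time_s: 6.23
tcp_pos: [0.5056, -0.4226, 0.0396]
orientation: [179.8, -0.1, 30.5]
contact_force: [0.4, 0.3, 6.1]
width: 0.0332
grip_force: 59.5
[ 0.0464  0.0188 -0.6878] [ 0.0008 -0.0006  0.1601] mm 207 t 6.2333 w 0.03323965776649152
```

```bash
python3 -m creep '[[0,0,0,0,0,0,60],[0,0,0,0,0,0,60],[0,0,0,0,0,0,60],[0,0,-0.03,0,0,0,60],[0,0,-0.03,0,0,0,60],[0,0,-0.03,0,0,0,20],[0,0,-0.03,0,0,0,20],[0,0,-0.03,0,0,0,20],[0,0,-0.03,0,0,0,20],[0,0,-0.03,0,0,0,20]]' 60;  python3 go.py .52 -.42 .246 1.7
```

```text
time_s: 7.07
tcp_pos: [0.505, -0.4221, 0.0471]
orientation: [180.0, -0.0, 30.5]
contact_force: [0.1, 0.6, 2.4]
width: 0.0287
grip_force: 59.7
[ 0.0467  0.0199 -0.6628] [ 2.000e-04 -1.000e-04  1.602e-01] mm 199 t 7.0667 w 0.02874028637829189
```

The grip on the wooden block is clean: 28.7 mm, matching the 30 mm block. Lift and carry over the saw.

```bash
python3 -m creep '[[0,0,-0.1,0,0,0,20],[0,0,-0.23,0,0,0,20],[0,0,-0.36,0,0,0,20],[0,0,-0.49,0,0,0,20],[0,0,-0.61,0,0,0.03,20],[0,0,-0.7,0,0,0.07,20],[0,0,-0.7,0,0,0.1,20],[0,0,-0.7,0,0,0.135,20],[0,0,-0.7,0,0,0.16,20],[0,0,-0.7,0,0,0.16,20]]' 80;  python3 go.py .55 .095 .25 1.7
```

```text
time_s: 7.9
tcp_pos: [0.5043, -0.421, 0.2558]
orientation: [-179.9, 0.1, 1.7]
contact_force: [-0.2, -0.3, -2.6]
width: 0.0283
grip_force: 79.5
[ 0.2026 -1.7149  0.0216] [-0.0005  0.0006 -0.0002] mm 518 t 7.9 w 0.028280588556651977
```

```bash
python3 -m creep '[[0.01,-0.06,0,0,0,0,20],[0.02,-0.16,0,0,0,0,20],[0.03,-0.27,0,0,0,0,20],[0.05,-0.38,0,0,0,0,20],[0.06,-0.49,0,0,0,0,20],[0.07,-0.6,0,0,0,0,20],[0.08,-0.71,0,0,0,0,20],[0.09,-0.82,0,0,0,0,20],[0.09,-0.93,0,0,0,0,20],[0.09,-1,0,0,0,0,20]]' 80;python3 -m creep '[[0.02,-0.1,0,0,0,0,20],[0.04,-0.2,0,0,0,0,20],[0.06,-0.3,0,0,0,0,20],[0.07,-0.41,0,0,0,0,20],[0.08,-0.52,0,0,0,0,20],[0.09,-0.62,0,0,0,0,20],[0.09,-0.69,0,0,0,0,20],[0.09,-0.715,0,0,0,0,20],[0.09,-0.715,0,0,0,0,20],[0.09,-0.715,0,0,0,0,20]]' 80;  python3 go.py .544 .095 .171 1.7
python3 -c "
from h import *
cv2.imwrite('pics/s6.png',cv2.resize(grab_frame('side'),(800,600)))"
```

```text
time_s: 8.73
tcp_pos: [0.5222, -0.1162, 0.2562]
orientation: [-179.8, 0.1, 2.2]
contact_force: [-0.2, 1.1, -2.8]
width: 0.0284
grip_force: 79.5
time_s: 9.57
tcp_pos: [0.543, 0.0924, 0.2564]
orientation: [179.9, 0.1, 1.7]
contact_force: [0.2, -1.0, -1.5]
width: 0.028
grip_force: 79.5
[ 0.0041 -0.009   0.2846] [0.0006 0.0003 0.0002] mm 85 t 9.5667 w 0.027966120384058237
```

View pics/s6.png

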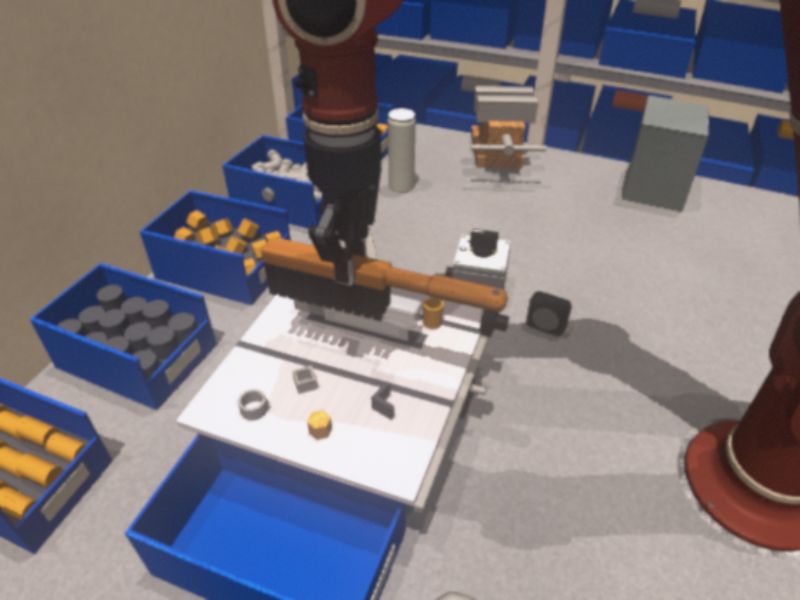

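The brush hangs level and clear of the guard, and all four offcuts are untouched. The sweep starts at y≈0.095: lower to 4 mm above the table, then push to the left.

```bash
python3 -m creep '[[0,-0.01,0.08,0,0,0,20],[0,-0.01,0.16,0,0,0,20],[0,-0.01,0.23,0,0,0,20],[0,-0.01,0.27,0,0,0,20],[0,-0.01,0.285,0,0,0,20],[0,-0.01,0.285,0,0,0,20],[0,-0.01,0.285,0,0,0,20]]' 80; python3 go.py .544 .095 .1705 1.7
```

```text
time_s: 10.2
tcp_pos: [0.5438, 0.0957, 0.1719]
orientation: [180.0, -0.1, 1.6]
contact_force: [-0.4, -0.4, -0.7]
width: 0.0282
grip_force: 79.5
[0.0007 0.0023 0.0048] [ 0.0002 -0.0004 -0.0005] mm 2 t 10.2 w 0.028228739571698656
```

```bash
python3 -m creep '[[0,-0.02,0,0,0,0,20],[0,-0.05,0,0,0,0,20],[0,-0.08,0,0,0,0,20],[0,-0.11,0,0,0,0,20],[0,-0.14,0,0,0,0,20],[0,-0.17,0,0,0,0,20],[0,-0.2,0,0,0,0,20],[0,-0.23,0,0,0,0,20],[0,-0.26,0,0,0,0,20],[0,-0.29,0,0,0,0,20]]' 80;python3 -m creep '[[0,-0.03,0,0,0,0,20],[0,-0.06,0,0,0,0,20],[0,-0.09,0,0,0,0,20],[0,-0.12,0,0,0,0,20],[0,-0.15,0,0,0,0,20],[0,-0.18,0,0,0,0,20],[0,-0.21,0,0,0,0,20],[0,-0.24,0,0,0,0,20],[0,-0.27,0,0,0,0,20],[0,-0.3,0,0,0,0,20]]' 80;python3 -m creep '[[0,-0.02,0,0,0,0,20],[0,-0.02,0,0,0,0,20],[0,-0.02,0,0,0,0,20],[0,-0.02,-0.1,0,0,0,20],[0,-0.02,-0.2,0,0,0,20],[0,-0.02,-0.25,0,0,0,20],[0,-0.02,-0.25,0,0,0,20]]' 80
python3 go.py .455 .095 .25 1.7
python3 -c "
from h import *
cv2.imwrite('pics/s7.png',cv2.resize(np.hstack([grab_frame('side'),grab_frame('top')[100:300,60:360].repeat(2,0).repeat(2,1)[:,:500]][:1]) if 0 else np.hstack([cv2.resize(grab_frame('side')[170:420,80:360],(400,357)),cv2.resize(grab_frame('top')[130:300,80:270],(400,357))]),(800,357)))"
```

```text
time_s: 11.03
tcp_pos: [0.5403, 0.185, 0.1712]
orientation: [180.0, 0.0, 1.7]
contact_force: [-1.4, -0.1, -2.2]
width: 0.0284
grip_force: 79.5
time_s: 11.87
tcp_pos: [0.5375, 0.2754, 0.1714]
orientation: [-180.0, 0.0, 1.8]
contact_force: [-0.2, 0.0, -2.3]
width: 0.0285
grip_force: 79.5
time_s: 12.45
tcp_pos: [0.5401, 0.2802, 0.2508]
orientation: [-179.8, -0.5, 1.6]
contact_force: [0.0, -0.5, -2.0]
width: 0.028
grip_force: 79.6
[-0.3012  0.6089 -0.0021] [-0.0012 -0.0027 -0.0003] mm 204 t 12.45 w 0.02803638155418976
```

View pics/s7.png

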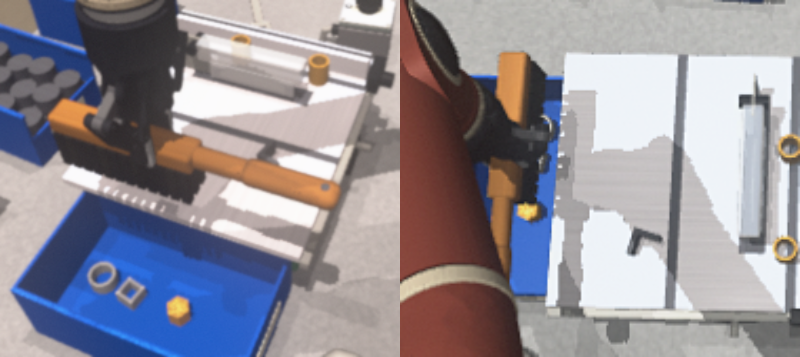

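The ring, square and hex are in the bin; only the angle remains on the table, at about (0.475, 0.15). Back over it for the second sweep.

```bash
python3 -m creep '[[-0.03,0.06,0,0,0,0,20],[-0.07,0.16,0,0,0,0,20],[-0.12,0.27,0,0,0,0,20],[-0.17,0.38,0,0,0,0,20],[-0.21,0.48,0,0,0,0,20],[-0.24,0.57,0,0,0,0,20],[-0.25,0.61,0,0,0,0,20],[-0.25,0.61,0,0,0,0,20],[-0.25,0.61,0,0,0,0,20]]' 80
python3 -m creep '[[0,0,0.08,0,0,0,20],[0,0,0.16,0,0,0,20],[0,0,0.22,0,0,0,20],[0,0,0.255,0,0,0,20],[0,0,0.265,0,0,0,20],[0,0,0.265,0,0,0,20]]' 80; python3 go.py .47 .095 .171 1.7
```

```text
time_s: 13.3
tcp_pos: [0.4678, 0.0948, 0.2454]
orientation: [-180.0, 0.1, 1.7]
contact_force: [0.2, 0.3, -1.2]
width: 0.0286
grip_force: 79.6
time_s: 13.8
tcp_pos: [0.4676, 0.0966, 0.1666]
orientation: [-180.0, 0.1, 1.9]
contact_force: [-2.3, -1.2, 3.8]
width: 0.0283
grip_force: 80.9
[ 0.0077  0.0057 -0.0145] [-0.0001  0.0008  0.0013] mm 5 t 13.8 w 0.02831675316829885
```

```bash
python3 -m creep '[[0,0,-0.015,0,0,0,20],[0,-0.03,-0.015,0,0,0,20],[0,-0.06,-0.015,0,0,0,20],[0,-0.09,-0.015,0,0,0,20],[0,-0.12,-0.015,0,0,0,20],[0,-0.15,-0.015,0,0,0,20],[0,-0.18,-0.015,0,0,0,20],[0,-0.21,-0.015,0,0,0,20],[0,-0.24,-0.015,0,0,0,20],[0,-0.27,-0.015,0,0,0,20]]' 80;python3 -m creep '[[0,-0.03,0,0,0,0,20],[0,-0.06,0,0,0,0,20],[0,-0.09,0,0,0,0,20],[0,-0.12,0,0,0,0,20],[0,-0.15,0,0,0,0,20],[0,-0.18,0,0,0,0,20],[0,-0.21,0,0,0,0,20],[0,-0.24,0,0,0,0,20],[0,-0.27,0,0,0,0,20],[0,-0.3,0,0,0,0,20]]' 80;python3 -m creep '[[0,-0.03,0,0,0,0,20],[0,-0.04,0,0,0,0,20],[0,-0.04,0,0,0,0,20],[0,-0.04,-0.1,0,0,0,20],[0,-0.04,-0.2,0,0,0,20],[0,-0.04,-0.28,0,0,0,20],[0,-0.04,-0.28,0,0,0,20]]' 80
python3 go.py .5 -.42 .25 31
python3 -c "
from h import *
cv2.imwrite('pics/s8.png',np.hstack([cv2.resize(grab_frame('side')[170:420,80:360],(400,357)),cv2.resize(grab_frame('top')[130:300,80:270],(400,357))]))"
```

```text
time_s: 14.63
tcp_pos: [0.4655, 0.1768, 0.1713]
orientation: [-180.0, 0.0, 1.7]
contact_force: [-0.3, -0.4, -0.9]
width: 0.0282
grip_force: 80.2
time_s: 15.47
tcp_pos: [0.4628, 0.2668, 0.1713]
orientation: [-180.0, -0.0, 1.7]
contact_force: [0.3, -0.8, -1.8]
width: 0.0283
grip_force: 80.2
time_s: 16.05
tcp_pos: [0.4655, 0.2787, 0.2607]
orientation: [-179.7, -0.6, 1.7]
contact_force: [0.5, 0.5, -2.1]
width: 0.0283
grip_force: 80.3
[0.0471 2.3316 0.0237] [-0.0009 -0.0035 -0.163 ] mm 700 t 16.05 w 0.028327596834449832
```

View pics/s8.png

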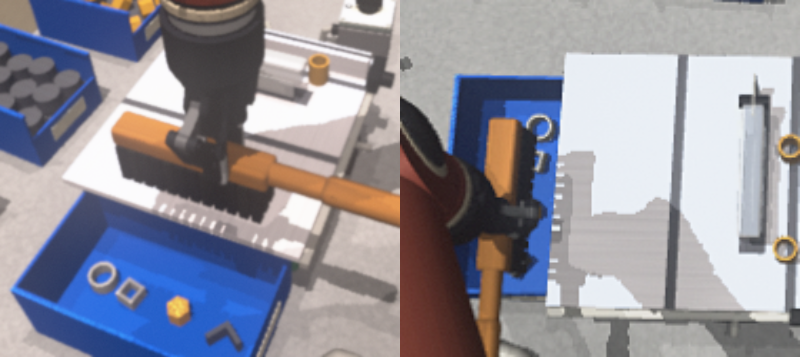

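All four offcuts are in the bin and both sleeves are standing. Carry the brush back to its spot right of the saw.

```bash
python3 -m creep '[[0,0.06,0,0,0,0,20],[0,0.16,0,0,0,0,20],[0.01,0.27,0,0,0,0,20],[0.01,0.38,0,0,0,0,20],[0.02,0.49,0,0,0,0,20],[0.02,0.6,0,0,0,0,20],[0.02,0.71,0,0,0,0,20],[0.02,0.82,0,0,0,0,20],[0.02,0.92,0,0,0,0,20],[0.02,1,0,0,0,0,20]]' 80;python3 -m creep '[[0,0.1,0,0,0,0,20],[0,0.2,0,0,0,0,20],[0.01,0.31,0,0,0,0,20],[0.01,0.42,0,0,0,0,20],[0.02,0.53,0,0,0,0,20],[0.02,0.64,0,0,0,0,20],[0.02,0.75,0,0,0,0,20],[0.02,0.85,0,0,0,0,20],[0.02,0.94,0,0,0,0,20],[0.02,1,0,0,0,0,20]]' 80;python3 -m creep '[[0,0.09,0,0,0,-0.03,20],[0,0.18,0,0,0,-0.06,20],[0,0.26,0,0,0,-0.09,20],[0,0.31,0,0,0,-0.12,20],[0,0.33,0,0,0,-0.15,20],[0,0.33,0,0,0,-0.16,20],[0,0.33,0,0,0,-0.16,20],[0,0.33,0,0,0,-0.16,20]]' 80
python3 go.py .505 -.4225 .047 30.5
```

```text
time_s: 16.98
tcp_pos: [0.4759, -0.0254, 0.2536]
orientation: [179.9, 0.2, 1.5]
contact_force: [0.0, -0.5, -2.3]
width: 0.0282
grip_force: 80.2
time_s: 17.82
tcp_pos: [0.4903, -0.3252, 0.253]
orientation: [180.0, 0.3, 1.5]
contact_force: [0.1, -1.1, -1.5]
width: 0.0281
grip_force: 80.2
time_s: 18.48
tcp_pos: [0.4947, -0.42, 0.2533]
orientation: [-179.8, 0.1, 30.5]
contact_force: [-0.3, 0.6, -1.8]
width: 0.0281
grip_force: 80.2
[0.0261 0.0272 0.6874] [-0.0013  0.0004 -0.0003] mm 207 t 18.4833 w 0.028104118737551358
```

```bash
python3 -m creep '[[0.01,0.01,0.1,0,0,0,20],[0.02,0.02,0.22,0,0,0,20],[0.026,0.027,0.34,0,0,0,20],[0.026,0.027,0.46,0,0,0,20],[0.026,0.027,0.56,0,0,0,20],[0.026,0.027,0.62,0,0,0,20],[0.026,0.027,0.65,0,0,0,20],[0.026,0.027,0.67,0,0,0,20],[0.026,0.027,0.68,0,0,0,20],[0.026,0.027,0.68,0,0,0,20]]' 80
python3 go.py .505 -.4225 .047 30.5
```

```text
time_s: 19.32
tcp_pos: [0.507, -0.4238, 0.0519]
orientation: [179.9, -0.0, 30.5]
contact_force: [0.7, -1.5, -1.6]
width: 0.0278
grip_force: 80.2
[-0.0037 -0.0072  0.0162] [ 0.0003 -0.0001  0.0002] mm 5 t 19.3167 w 0.027794497739843355
```

```bash
python3 -m creep '[[0,0,0.006,0,0,0,20],[0,0,0.012,0,0,0,20],[0,0,0.016,0,0,0,20],[0,0,0.018,0,0,0,20],[0,0,0.018,0,0,0,20]]' 80
python3 go.py .505 -.4225 .047 30.5
```

```text
time_s: 19.73
tcp_pos: [0.507, -0.4238, 0.0469]
orientation: [179.9, -0.0, 30.5]
contact_force: [0.1, 0.5, 1.5]
width: 0.0284
grip_force: 80.7
[-0.0035 -0.0071 -0.0005] [ 0.0004 -0.0002  0.0002] mm 2 t 19.7333 w 0.02835506779759123
```

The brush is on the bench (force +1.5 N). Release, lift and retreat.

```bash
python3 -m creep '[[0,0,0,0,0,0,60],[0,0,0,0,0,0,70],[0,0,0,0,0,0,85],[0,0,0,0,0,0,85],[0,0,0,0,0,0,85],[0,0,-0.08,0,0,0,85],[0,0,-0.18,0,0,0,85],[0,0,-0.3,0,0,0,85],[0,0,-0.42,0,0,0,85],[0,0,-0.54,0,0,0,85]]' 40
python3 -m creep '[[-0.1,0.05,-0.1,0,0,0,85],[-0.2,0.1,-0.15,0,0,0,85],[-0.3,0.2,-0.2,0,0,0,85],[-0.4,0.3,-0.2,0,0,0,85],[-0.45,0.35,-0.2,0,0,0,85],[-0.45,0.35,-0.2,0,0,0,85],[-0.45,0.35,-0.2,0,0,0,85]]'
python3 -c "
from h import *
cv2.imwrite('pics/end.png',np.hstack([cv2.resize(grab_frame('side'),(400,300)),cv2.resize(grab_frame('top'),(400,300))]))"
```

```text
time_s: 20.57
tcp_pos: [0.5063, -0.4234, 0.2095]
orientation: [-180.0, 0.0, 30.5]
contact_force: [0.6, -1.1, -0.4]
width: 0.0852
grip_force: 0.0
time_s: 21.15
tcp_pos: [0.4417, -0.5843, 0.2667]
orientation: [-179.9, 0.1, 30.3]
contact_force: [1.0, 0.8, 0.5]
width: 0.085
grip_force: 0.0
```

View pics/end.png

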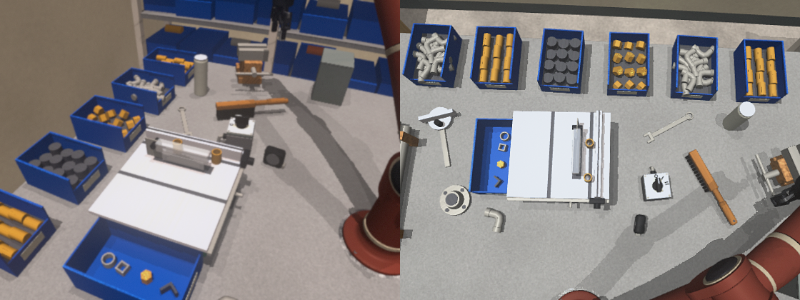

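The final pictures show the table clear, the four offcuts in the bin, the sleeves standing, the knob pointing to the ring, and the brush on its bristles at right (top view (712,187)).

```bash
python3 -c "
from rig import close_job
print(close_job())"
```

```text
the job is handed in; nothing more can be done
None
```

I turned the switch to off, swept all four offcuts into the bin with the brush, left both sleeves standing and stood the brush back on its bristles right of the saw, and handed the job in at about 21 s.

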